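# Gauge the jars for the spice rack

## Task

Three closed jars stand by the two-hole gauge block: find the one jar of the right diameter for the spice rack, which passes the wide green go opening but is stopped by the narrow red no-go opening. Lower it upright at least halfway down into the green opening, take it out again, then stand it upright centred over the red opening and leave it there. Leave the other two jars standing where they are.

Things in the scene. Friction and masses are not known exactly. Their poses are not given: they have to be found in the camera images.
- gauge: fixed block 180 x 100 x 40 mm high, white with green and red top, at any yaw. Origin: on its underside, midway between the two hole axes; x runs from the green to the red hole, z up; it spans x = -95 to +85 mm, top at z = 40 mm. Green: round hole 56 mm wide, axis at x = -45, y = 0 mm. Red: round hole 34 mm wide, axis at x = +45, y = 0 mm. Both go through to the worktop (z = 0); 3 mm chamfers.
- spice_jar: upright clear spice jar with dark pepper label and black lid, 41 mm in diameter along its whole height, 105 mm high, about 0.11 kg. Origin at the centre of its underside, z up.
- jam_jar: upright jam jar with red contents and white lid, 63 to 65 mm in diameter, 94 mm high, 0.33 kg. Origin at the centre of its underside, z up.
- slim_jar: upright slim jar with pale paper label and black cap, 27 mm in diameter, 95 mm high, 0.06 kg. Origin at the centre of its underside, z up.
Mind the look-alikes: they are no part of the job. What is shaped like the spice_jar but purple or yellow is not meant.

How it is judged:
By the outcome, as a careful person would: the job done as asked, in the order asked, and still so for the second after the job is handed in, with the robot touching nothing.
It also fails if it takes over 38 s, if anything falls off the work surface, if the arm or the gripper's body presses on something with over 40 N, if the wrist force passes 120 N, or if a joint passes its speed limit or range.

## Robot

A 7-joint arm with a two-finger parallel gripper is mounted at the origin on a cart in front of the work surface, level with it; the furniture and walls round the work are solid. World frame = base frame: x ahead of the robot, y to its left, z up, the work surface at z = 0. Lengths are in m, angles in rad, forces in N, time in s.
With the tool pointing down it reaches from about 0.4 to 0.875 m from the base axis. Payload 19.3 kg.
Tool frame: the origin (TCP) lies at the very end of the fingers, on their centre line; the grasp point (between the pads) lies 19 mm behind it; z points along the fingers, y is the line along which they close (so a half turn about z gives the same grasp; the last joint's range is limited). The gripper opens to 85 mm and grips with 20 to 120 N. Pads are 22 mm wide; open, the fingers measure 114 mm over their backs; the gripper's body (76 mm by 85 mm) begins 54 mm behind the grasp point. The pads swing forward as they close: fully open they stand 13 mm farther back than shut.
Start: joints at [1.13, 0.521, -0.036, 1.599, 0.021, 1.021, -0.113], TCP at [0.226, -0.583, 0.231] pointing down, gripper open.
Joint ranges: [-2.91, 2.91], [-0.3, 2.13], [-1.5, 1.42], [0.17, 2.43], [-1.26, 4.41], [0.16, 1.93], [-2.52, 2.52]. Speed limits (rad/s): [1.89, 1.89, 2.39, 2.39, 3.01, 3.01, 3.01].

## Interface

Orientations are given as [roll, pitch, yaw] about the fixed x, y, z axes, in that order (R = Rz(yaw) Ry(pitch) Rx(roll)).
In Python, from workcell import monitor, optics, job_done gives the robot as it stands.
- The arm moves only by the shell command python3 -m handwheel 'ROWS' [FORCE]. ROWS is JSON, a list of rows, each an object of numbers: "dx", "dy", "dz": the shift along the tool's x, y, z in cm; "wx", "wy", "wz": the turn, a rotation vector about the tool's x, y, z in rad; "claw": the opening in per cent of the stroke, from 0 (shut) to 100 (fully open). A call has 1 to 8 rows; each row shifts and turns the commanded pose from where the row before left it, along the tool's axes as they then stand; what a row does not reach is not made up. A row lasts 1/8 s, in which the tool goes at most 62.5 mm and 10.7 degrees, less where a joint would pass 70% of its speed; a pose out of reach is approached as far as the arm can. A call with a gripper value outside its range is refused whole. The fingers move at their own pace and stop on an object; FORCE is the grip in N (left out, the last holds). Time passes only in rows, so rows that do not move let the fingers close. It gives the time, the measured TCP pose, the force, the opening and the grip force at its end, in the units of the state.
- monitor.observe(): the state, without advancing time (a new reading comes with each control period).
- optics.grab_frame(name): name is "scene" or "top" or "wrist"; returns a dict with "frame" (400x640x3 uint8, blue, green, red), "fovy" (degrees; the focal length in pixels is half the picture's height over the tangent of half this angle, whatever the lens; pixels are square), "cx", "cy" (the principal point, pixels), "k1" (the pictures are not rectified: a ray, as slopes to the right and down, at radius r is drawn at 1 + k1 r^2 times it, then the intrinsics apply), "R" (3x3) and "t" (3): a world point X has camera coordinates R X + t. Camera axes: x right, y down, z forward; pixel columns grow to the right and rows downward; lengths in m; the calibration is good to about 2 mm. A picture is of the moment at which its call begins. There is no depth.
- job_done(): hands the job in; it is judged then, once.
Trained networks look in the newest picture that a camera, given by its name, has taken for a name from the list of things; names that differ only in an ending like _2 or _b are one class to them, and where a whole thing is asked for, a point or a joint stands for the part that bears it (a point fixed in the world has none). Each returns a list of dicts, best first, with "p" (0 to 1); they miss things now and then, are a little off and sometimes report something else, mostly with a low value. They report only what shows in the picture. A call takes as long as a camera call. They do not tell look-alikes from the thing itself.
- optics.masks_of(name, camera): "region" (400x640 bool, what is visible of it) and "rect" ([left, top, width, height] in pixels, round what is visible of it).
The state is a dict: "clock": time; "qpos": joint angles; "qd": joint speeds; "joint_efforts": joint torques, N m; "position": TCP position; "tool_rot": TCP orientation; "force": force on the tool from outside, world axes, zero at the start; "moment": the same for the moment, N m; "grip_width": finger opening in m; "finger_force": force on a finger pad.
Only numpy, scipy, OpenCV 4.12 (cv2) and the standard library are available. Lean on these libraries where they do the work, as an engineer would, in place of code of your own. Each camera call takes 0.05 s, during which the arm holds its last target. There are 200 camera calls.

## Working session

There is one attempt and no reset: what is moved stays moved. The work goes in short steps, Python scripts to look and compute and a shell command to move; the robot and the scene stay as the last step left them, time stands still between calls to the robot, and variables do not carry over. Pictures are saved under pics/ and viewed, at most 10 in all, crops included, and the job is handed in when it is done.

```bash
mkdir -p pics; python3 - <<'E'
from workcell import monitor, optics
import cv2,numpy as np
s=monitor.observe();print(s)
fs=[]
for n in("scene","top"):
    f=optics.grab_frame(n);cv2.imwrite(f"pics/{n}0.png",f["frame"]);print(n,{k:v for k,v in f.items() if k!="frame"})
    for o in("gauge","spice_jar","jam_jar","slim_jar"):
        for m in optics.masks_of(o,n):
            ys,xs=np.nonzero(m["region"]);print(o,m["p"],m["rect"],xs.mean(),ys.mean(), f["frame"][m["region"]].mean(0))
E
```

```text
{'clock': 0.0, 'qpos': array([ 1.12981622,  0.52202631, -0.0363202 ,  1.59999304,  0.02119868,
        1.02110823, -0.11279896]), 'qd': array([-0.00111112,  0.00042854, -0.00047172, -0.0004094 , -0.00018448,
        0.00156794, -0.00091799]), 'joint_efforts': array([ 3.67313496e-04, -9.27115417e+01,  1.98000446e+00, -3.69929338e+01,
        1.77946722e-02,  8.13127728e-03,  3.59621811e-05]), 'position': array([ 0.22630422, -0.58222948,  0.23072351]), 'tool_rot': array([-3.14044579e+00,  8.47463345e-05,  3.70764022e-01]), 'force': array([-0.38309865, -0.33992385, -0.29644688]), 'moment': array([-0.03219875,  0.00811292, -0.02274027]), 'finger_force': 0.0, 'grip_width': 0.08528945517498361}
scene {'fovy': 47.000473737015916, 'cx': 316.02714274288707, 'cy': 197.49271057634573, 'k1': 0.0023270836933613767, 'R': array([[-0.60840808, -0.79341938,  0.01803598],
       [-0.35301813,  0.25020679, -0.90154022],
       [ 0.71078676, -0.55487138, -0.43231925]]), 't': array([0.39477905, 0.22640076, 0.57648688])}
gauge 0.96 [350.4, 171.7, 78.0, 59.5] 388.68824771287825 199.84799437016187 [ 74.1861
[... 1050 characters left out ...]
gauge 0.17 [282.8, 147.2, 19.4, 31.9] 291.0839416058394 162.18613138686132 [33.48540146 36.81934307 39.35766423]
spice_jar 0.93 [343.2, 140.9, 22.5, 33.7] 357.18959107806694 157.54089219330854 [ 41.1598513  108.46096654 112.29182156]
spice_jar 0.8 [281.1, 147.6, 20.1, 35.8] 290.4728434504792 162.30670926517573 [42.67412141 46.4057508  48.68690096]
jam_jar 0.96 [188.2, 221.2, 39.9, 33.6] 210.03238095238095 236.55523809523808 [119.38285714 119.98095238 121.6       ]
jam_jar 0.37 [280.5, 149.1, 23.0, 31.7] 290.68674698795184 162.13769363166955 [36.81067126 40.25129088 42.67641997]
slim_jar 0.54 [209.3, 162.9, 16.8, 24.3] 216.2941176470588 173.95098039215685 [49.48039216 51.70261438 52.21568627]
```

View pics/scene0.png

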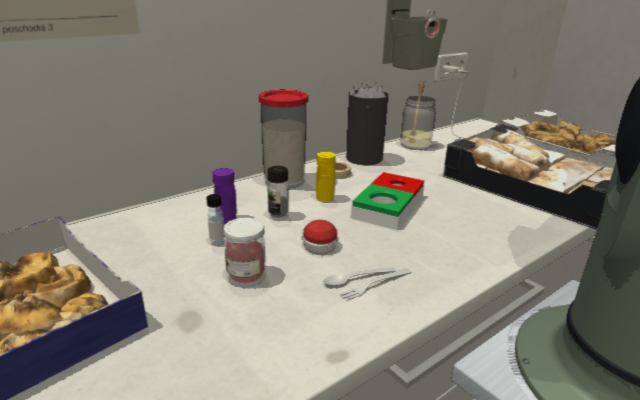

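View pics/top0.png

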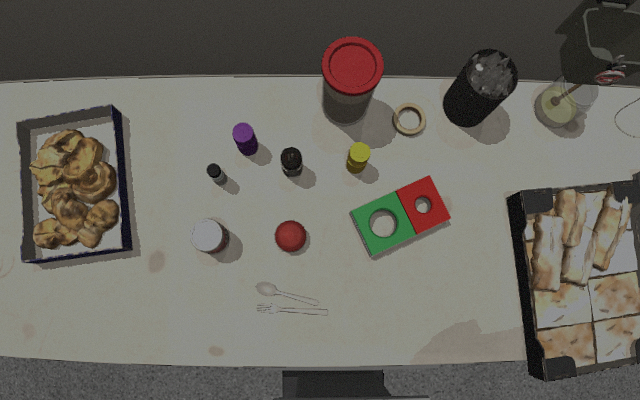

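The scene view shows the spice jar at (278,192), with the purple and yellow look-alikes at (225,192) and (326,177), the slim jar at (215,220) and the jam jar at (245,252). The top view shows the gauge's green hole near (383,222), its red hole near (423,204), and the spice jar's lid near (291,156).

```bash
cat > h.py <<'E'
import numpy as np,cv2
from scipy.optimize import least_squares
from workcell import monitor, optics
def proj(f,X):
    c=np.atleast_2d(X)@f["R"].T+f["t"]; s=c[:,:2]/c[:,2:]; s=s*(1+f["k1"]*(s**2).sum(1,keepdims=True))
    F=200/np.tan(np.radians(f["fovy"])/2); return s*F+[f["cx"],f["cy"]]
def back(f,uv,z):
    F=200/np.tan(np.radians(f["fovy"])/2); d=(np.atleast_2d(uv)-[f["cx"],f["cy"]])/F; s=d.copy()
    for _ in range(20): s=d/(1+f["k1"]*(s**2).sum(1,keepdims=True))
    r=np.c_[s,np.ones(len(s))]@f["R"]; c=-f["R"].T@f["t"]
    return c+r*((z-c[2])/r[:,2:])
def cyl(x,y,r,h,z0=0):
    a=np.linspace(0,2*np.pi,40); return np.vstack([np.c_[x+r*np.cos(a),y+r*np.sin(a),0*a+z] for z in(z0,z0+h)])
def fitcyl(fs,rects,r,h,x0,z0=0):
    def e(p):
        o=[]
        for f,(l,t,w,hh) in zip(fs,rects):
            q=proj(f,cyl(*p,r,h,z0)); o+=list(np.r_[q.min(0)-[l,t],q.max(0)-[l+w,t+hh]])
        return o
    return least_squares(e,x0,loss="soft_l1")
def gauge(f):
    b,g,r=[f["frame"][...,i].astype(int) for i in range(3)]
    out={}
    for n,m in(("green",(g>60)&(g>2*r)&(g>1.7*b)),("red",(r>90)&(r>2.5*g)&(r>2.5*b))):
        out[n]=m.astype(np.uint8)
    return out
E
python3 - <<'E'
from h import *
fs={n:optics.grab_frame(n) for n in("scene","top")}
R={"spice":([[271.5,163.7,15.3,57.6],[281.1,147.6,20.1,28]],.0205,.105),}
for o,n0,sel in(("spice_jar",0,((278,192),(291,162))),("jam_jar",0,((245,252),(210,236))),("slim_jar",0,((215,220),(216,174)))):
    rs,ff=[],[]
    for n,c in zip(("scene","top"),sel):
        for m in optics.masks_of(o,n):
            l,t,w,h=m["rect"]
            if np.hypot(l+w/2-c[0],t+h/2-c[1])<10: rs.append(m["rect"]);ff.append(fs[n]);break
    r,h={"spice_jar":(.0205,.105),"jam_jar":(.032,.094),"slim_jar":(.0135,.095)}[o]
    for sub in ([range(len(rs))]+[[i] for i in range(len(rs))]):
        s=fitcyl([ff[i] for i in sub],[rs[i] for i in sub],r,h,[.6,.1]);print(o,list(sub),s.x.round(4),s.fun.round(1))
f=fs["top"]; g=gauge(f)
for n in g:
    m=g[n].copy(); m[:160]=0;m[270:]=0;m[:,:340]=0;m[:,470:]=0
    k,l,st,_=cv2.connectedComponentsWithStats(m); i=1+st[1:,4].argmax(); m=(l==i).astype(np.uint8); print(n,st[i])
    cs,hi=cv2.findContours(m,cv2.RETR_CCOMP,cv2.CHAIN_APPROX_NONE)
    for c,hh in zip(cs,hi[0]):
        if len(c)<15: continue
        P=back(f,c[:,0].astype(float),.04)[:,:2]
        rc=cv2.minAreaRect((P*1000).astype(np.float32));print("hole" if hh[3]>=0 else "outer",[np.round(q,1) for q in rc], np.round(cv2.fitEllipse((P*1000).astype(np.float32))[0],1))
E
```

```text
spice_jar [0, 1] [0.6151 0.1225] [-1.6 -1.4  4.6 -0.5 -1.7  0.6  0.7 -0.2]
spice_jar [0] [0.6126 0.1257] [-2.3 -0.7  4.   0.4]
spice_jar [1] [0.6155 0.1213] [-1.   0.3  1.3 -0.4]
jam_jar [0, 1] [0.4679 0.2806] [-0.2 -0.7  0.4  3.9 -1.1 -2.6  2.2  0.6]
jam_jar [0] [0.4746 0.2769] [-0.1 -2.9  0.1  1. ]
jam_jar [1] [0.4656 0.2811] [-1.4 -1.4  1.9  1.7]
slim_jar [0, 1] [0.5975 0.2697] [-2.  -2.3  1.7  2.8 -0.9  0.1  2.1 -0.2]
slim_jar [0] [0.6024 0.2665] [-1.6 -3.7  2.1  1.1]
slim_jar [1] [0.5974 0.2705] [-1.3  0.1  1.7 -0.1]
green [ 352  191   64   64 1622]
outer [array([500.8, -59.3]), array([96. , 97.1]), np.float64(25.2)] [501.2 -59.7]
hole [array([500.5, -58.7]), array([57.5, 57.2]), np.float64(44.3)] [500.1 -58.6]
red [ 396  176   54   58 1544]
outer [array([ 537.9, -140.5]), array([96.4, 76.6]), np.float64(24.8)] [ 538.2 -140.8]
hole [array([ 538.2, -140.3]), array([35.5, 36.8]), np.float64(44.0)] [ 537.8 -140.4]
```

```bash
python3 -m handwheel '[{"dx":6.2,"dy":-0.3,"wz":-0.1,"claw":100},{"dx":6.2,"dy":-0.3,"wz":-0.1},{"dx":6.2,"dy":-0.3,"wz":-0.1},{"dx":6.2,"dy":-0.3,"wz":-0.1},{"dx":6.2,"dy":-0.3,"wz":-0.1},{"dx":6.2,"dy":-0.3,"wz":-0.1},{"dx":6.2,"dy":-0.3,"wz":-0.1}]' 60
```

```text
schema error: expected keys dx, dy, dz, wx, wy, wz, claw
```

```bash
python3 -m handwheel '[{"dx":6.2,"dy":-0.3,"wz":-0.1},{"dx":6.2,"dy":-0.3,"wz":-0.1},{"dx":6.2,"dy":-0.3,"wz":-0.1},{"dx":6.2,"dy":-0.3,"wz":-0.1},{"dx":6.2,"dy":-0.3,"wz":-0.1},{"dx":6.2,"dy":-0.3,"wz":-0.1},{"dx":3,"dy":-0.15,"wz":-0.05},{}]'
cat >> h.py <<'E'
def togo(x,y,z,yaw=None):
    s=monitor.observe(); p=s["position"]; from scipy.spatial.transform import Rotation as Ro
    R=Ro.from_euler("xyz",s["tool_rot"]).as_matrix()
    print("t",s["clock"],"p",p.round(4),"rpy",s["tool_rot"].round(3),"to go cm",((np.array([x,y,z])-p)@R*100).round(2),"rotvec", (Ro.from_matrix(R.T)*Ro.from_euler("xyz",[np.pi,0,s["tool_rot"][2] if yaw is None else yaw])).as_rotvec().round(3),"F",s["force"].round(1),"w",s["grip_width"],s["finger_force"])
E
python3 - <<'E'
from h import *
f=optics.grab_frame("wrist");cv2.imwrite("pics/w1.png",f["frame"])
for m in optics.masks_of("spice_jar","wrist"): print(m["p"],m["rect"])
print(proj(f,[[.615,.122,0],[.615,.122,.105]]))
togo(.615,.122,.2)
E
```

```text
[[  475.90659617   395.47224658]
 [ 9401.12974338 10632.03625449]]
t 1.0 p [ 0.2265 -0.5825  0.2313] rpy [ 3.142 -0.     0.371] to go cm [ 61.74 -51.59   3.13] rotvec [ 0. -0. -0.] F [-0.3  0.5  0.2] w 0.08528535908210974 0.0schema error: expected keys dx, dy, dz, wx, wy, wz, claw
```

View pics/w1.png

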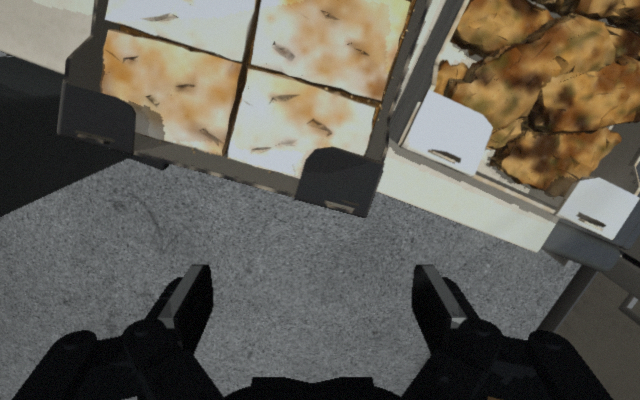

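The rows were refused because every row needs all seven keys, so the arm hasn't moved. The picture shows the open fingers at (190,310) and (440,310), still at the start beside the pastry tray. No jar is in view.

```bash
python3 -m handwheel '[{"dx":6.2,"dy":-0.3,"dz":0,"wx":0,"wy":0,"wz":-0.1,"claw":100},{"dx":6.2,"dy":-0.3,"dz":0,"wx":0,"wy":0,"wz":-0.1,"claw":100},{"dx":6.2,"dy":-0.3,"dz":0,"wx":0,"wy":0,"wz":-0.1,"claw":100},{"dx":6.2,"dy":-0.3,"dz":0,"wx":0,"wy":0,"wz":-0.1,"claw":100},{"dx":6.2,"dy":-0.3,"dz":0,"wx":0,"wy":0,"wz":-0.1,"claw":100},{"dx":6.2,"dy":-0.3,"dz":0,"wx":0,"wy":0,"wz":-0.1,"claw":100},{"dx":6.2,"dy":-0.3,"dz":0,"wx":0,"wy":0,"wz":-0.1,"claw":100}]' 60
```

```text
clock: 1.88
position: [0.548, -0.3003, 0.2313]
tool_rot: [3.141, -0.0, 1.074]
force: [1.8, -0.3, -0.2]
grip_width: 0.0855
finger_force: 0.0
```

Works as planned; I'll continue the arc.

```bash
python3 -m handwheel '[{"dx":6.2,"dy":-0.3,"dz":0,"wx":0,"wy":0,"wz":-0.1,"claw":100},{"dx":6.2,"dy":-0.3,"dz":0,"wx":0,"wy":0,"wz":-0.1,"claw":100},{"dx":6.2,"dy":-0.3,"dz":0,"wx":0,"wy":0,"wz":-0.1,"claw":100},{"dx":6.2,"dy":-0.3,"dz":0,"wx":0,"wy":0,"wz":-0.1,"claw":100},{"dx":6.2,"dy":-0.3,"dz":0,"wx":0,"wy":0,"wz":-0.1,"claw":100},{"dx":6.2,"dy":-0.3,"dz":0,"wx":0,"wy":0,"wz":-0.1,"claw":100},{"dx":3,"dy":-0.15,"dz":0,"wx":0,"wy":0,"wz":-0.05,"claw":100},{"dx":0,"dy":0,"dz":0,"wx":0,"wy":0,"wz":0,"claw":100}]'
python3 - <<'E'
from h import *
f=optics.grab_frame("wrist");cv2.imwrite("pics/w2.png",f["frame"])
for m in optics.masks_of("spice_jar","wrist"): print(m["p"],m["rect"])
print(proj(f,[[.615,.122,0],[.615,.122,.105]]))
togo(.615,.122,.2)
E
```

```text
clock: 2.88
position: [0.6154, 0.0902, 0.2314]
tool_rot: [3.142, -0.001, 1.725]
force: [-0.3, -1.1, -0.7]
grip_width: 0.0855
finger_force: 0.0
0.96 [288.9, 229.5, 44.1, 85.0]
0.81 [366.4, 4.1, 75.2, 61.7]
0.68 [296.9, 112.0, 52.1, 66.2]
[[316.15601466 129.17193412]
 [317.84164715 148.00130246]]
t 2.975 p [0.616  0.0868 0.2313] rpy [-3.141  0.     1.72 ] to go cm [3.5  0.43 3.12] rotvec [-0.  0. -0.] F [ 0.2 -1.8 -0.3] w 0.08522121626105889 0.0
```

View pics/w2.png

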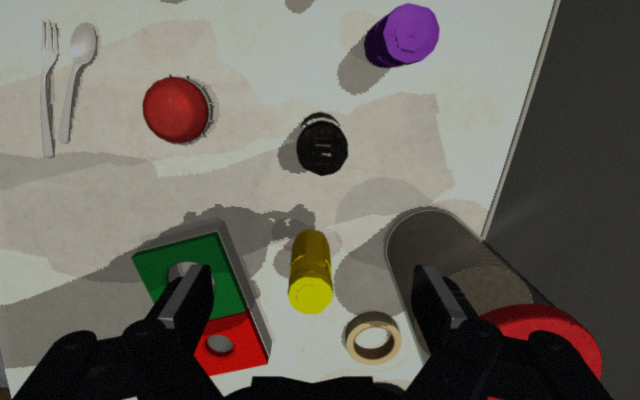

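The wrist view shows the spice jar at (322,145), clear of the purple jar at (403,35) and the yellow one at (311,270). The tall canister at (450,240) is to one side. Next I'll fit the jar from this picture.

```bash
python3 - <<'E'
from h import *
f=optics.grab_frame("wrist")
for m in optics.masks_of("spice_jar","wrist"):
    l,t,w,h=m["rect"]
    if 290<l<310 and 100<t<125:
        s=fitcyl([f],[m["rect"]],.0205,.105,[.61,.12]);print(s.x.round(4),s.fun.round(1)); togo(*s.x,.2)
s=monitor.observe();print(s["qd"].round(3))
E
```

```text
[0.6184 0.1205] [ 0.3 -1.2 -0.3  0.7]
t 3.075 p [0.6161 0.0859 0.2312] rpy [-3.141e+00  1.000e-03  1.719e+00] to go cm [3.39 0.73 3.12] rotvec [-0.     0.001 -0.   ] F [ 0.1 -0.3 -0.6] w 0.08590515685232296 0.0
[ 0.004 -0.001 -0.001 -0.    -0.003 -0.001  0.   ]
```

```bash
python3 -m handwheel '[{"dx":1.7,"dy":0.3,"dz":2,"wx":0,"wy":0,"wz":0,"claw":100},{"dx":1.7,"dy":0.3,"dz":2,"wx":0,"wy":0,"wz":0,"claw":100},{"dx":0,"dy":0,"dz":4,"wx":0,"wy":0,"wz":0,"claw":100},{"dx":0,"dy":0,"dz":1.5,"wx":0,"wy":0,"wz":0,"claw":100},{"dx":0,"dy":0,"dz":0,"wx":0,"wy":0,"wz":0,"claw":100}]'
python3 - <<'E'
from h import *
f=optics.grab_frame("wrist");cv2.imwrite("pics/w3.png",f["frame"])
togo(.617,.121,.058)
E
```

```text
clock: 3.7
position: [0.6165, 0.1216, 0.1356]
tool_rot: [-3.14, 0.0, 1.72]
force: [-0.5, 0.0, 0.8]
grip_width: 0.0853
finger_force: 0.0
t 3.75 p [0.6171 0.1217 0.1368] rpy [ 3.141 -0.     1.72 ] to go cm [-0.07 -0.02  7.88] rotvec [ 0. -0. -0.] F [1.  0.3 0.2] w 0.08549896524212369 0.0
```

View pics/w3.png

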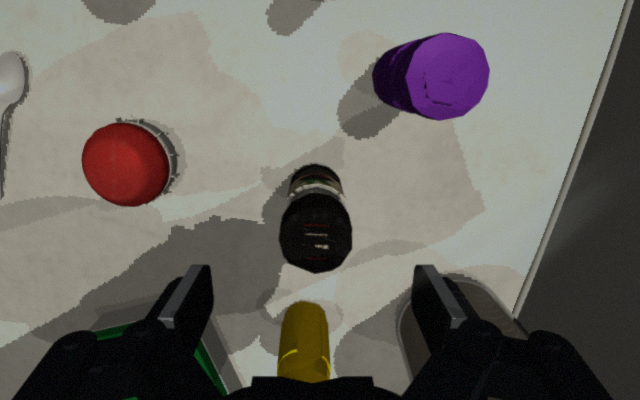

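The lid at (316,234) sits midway between the fingers, so I'll go down and grip.

```bash
python3 -m handwheel '[{"dx":0,"dy":0,"dz":3,"wx":0,"wy":0,"wz":0,"claw":100},{"dx":0,"dy":0,"dz":3,"wx":0,"wy":0,"wz":0,"claw":100},{"dx":0,"dy":0,"dz":1.9,"wx":0,"wy":0,"wz":0,"claw":100},{"dx":0,"dy":0,"dz":0,"wx":0,"wy":0,"wz":0,"claw":60},{"dx":0,"dy":0,"dz":0,"wx":0,"wy":0,"wz":0,"claw":40},{"dx":0,"dy":0,"dz":0,"wx":0,"wy":0,"wz":0,"claw":20},{"dx":0,"dy":0,"dz":0,"wx":0,"wy":0,"wz":0,"claw":20},{"dx":0,"dy":0,"dz":0,"wx":0,"wy":0,"wz":0,"claw":20}]' 50
```

```text
clock: 4.75
position: [0.6176, 0.122, 0.0587]
tool_rot: [3.139, -0.0, 1.721]
force: [-0.1, 1.0, 5.6]
grip_width: 0.0399
finger_force: 49.5
```

```bash
python3 -m handwheel '[{"dx":0,"dy":0,"dz":-3,"wx":0,"wy":0,"wz":0,"claw":20},{"dx":0,"dy":0,"dz":-4.5,"wx":0,"wy":0,"wz":0,"claw":20},{"dx":0,"dy":0,"dz":-4.5,"wx":0,"wy":0,"wz":0,"claw":20},{"dx":-4,"dy":-3.6,"dz":0,"wx":0,"wy":0,"wz":0,"claw":20},{"dx":-4,"dy":-3.6,"dz":0,"wx":0,"wy":0,"wz":0,"claw":20},{"dx":-4,"dy":-3.6,"dz":0,"wx":0,"wy":0,"wz":0,"claw":20},{"dx":-4.1,"dy":-3.5,"dz":0,"wx":0,"wy":0,"wz":0,"claw":20},{"dx":0,"dy":0,"dz":0,"wx":0,"wy":0,"wz":0,"claw":20}]'
python3 - <<'E'
from h import *
togo(.500,-.0586,.115)
for n in("scene","top"):
    f=optics.grab_frame(n);cv2.imwrite(f"pics/{n}3.png",f["frame"])
im=np.vstack([cv2.imread("pics/scene3.png")[90:290,200:520],cv2.imread("pics/top3.png")[100:300,240:560]]);cv2.imwrite("pics/c3.png",cv2.resize(im,None,fx=1.5,fy=1.5))
E
```

```text
clock: 5.75
position: [0.4978, -0.0626, 0.1781]
tool_rot: [-3.141, 0.002, 1.716]
force: [1.2, 0.8, -1.2]
grip_width: 0.0398
finger_force: 51.0
t 5.75 p [ 0.4978 -0.0626  0.1781] rpy [-3.141e+00  2.000e-03  1.716e+00] to go cm [0.37 0.28 6.31] rotvec [-0.     0.002 -0.   ] F [ 1.2  0.8 -1.2] w 0.03977359144851433 51.013852218165994
```

View pics/c3.png

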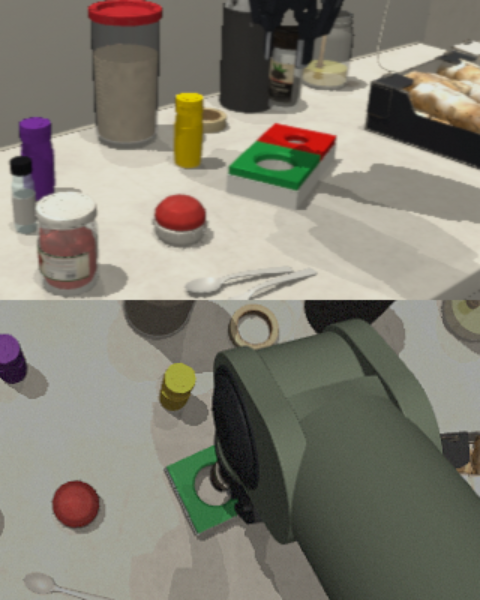

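The jar hangs upright in the grip, at about (390,130) in the scene view, and the green hole below it is free. I'll check the offset in the hand and the hole axes from the scene camera.

```bash
python3 - <<'E'
from h import *
f=optics.grab_frame("scene")
for m in optics.masks_of("spice_jar","scene"): print(m["p"],m["rect"])
q=proj(f,cyl(.4978,-.0626,.0205,.105,.1194)); print("pred",q.min(0),q.max(0)); print(proj(f,[[.4978,-.0626,.1194]]))
g=gauge(f)
for n,c in(("green",[.5,-.0586]),("red",[.538,-.1404])):
    m=g[n].copy(); m[:160]=0;m[240:]=0;m[:,:340]=0;m[:,440:]=0
    cs,hi=cv2.findContours(m,cv2.RETR_CCOMP,cv2.CHAIN_APPROX_NONE)
    for c,hh in zip(cs,hi[0]):
        if len(c)<12: continue
        P=(back(f,c[:,0].astype(float),.04)[:,:2]*1000).astype(np.float32)
        print(n,"hole" if hh[3]>=0 else "outer",[np.round(q,1) for q in cv2.minAreaRect(P)])
E
```

```text
0.94 [215.2, 167.8, 20.8, 55.8]
0.94 [315.7, 149.4, 20.4, 53.5]
0.58 [378.4, 107.8, 19.1, 58.6]
pred [378.0233144  106.07594299] [404.21290928 164.71322183]
[[388.4108526  160.91259592]]
green outer [array([494.1, -52.3]), array([100.3, 114.5]), np.float64(24.7)]
green hole [array([492.1, -50.7]), array([52.5, 42. ]), np.float64(54.7)]
red outer [array([ 535. , -141.6]), array([100.1,  76.5]), np.float64(24.7)]
red hole [array([ 529.5, -131.1]), array([22.8, 21.5]), np.float64(20.3)]
```

```bash
python3 -m handwheel '[{"dx":0.4,"dy":0.3,"dz":2,"wx":0,"wy":0,"wz":0,"claw":20},{"dx":0,"dy":0,"dz":3,"wx":0,"wy":0,"wz":0,"claw":20},{"dx":0,"dy":0,"dz":1.8,"wx":0,"wy":0,"wz":0,"claw":20},{"dx":0,"dy":0,"dz":0,"wx":0,"wy":0,"wz":0,"claw":20}]'
python3 - <<'E'
from h import *
togo(.500,-.0586,.066)
f=optics.grab_frame("wrist");a=f["frame"]
g=optics.grab_frame("scene")["frame"][100:260,300:460]
cv2.imwrite("pics/c4.png",np.hstack([a,cv2.resize(g,(400,400))])[:, :].copy() if 0 else cv2.resize(np.hstack([a,cv2.resize(g,(400,400))]),(800,308)))
E
```

```text
clock: 6.45
position: [0.5016, -0.0531, 0.1084]
tool_rot: [-3.14, -0.001, 1.723]
force: [-0.1, 0.9, -0.6]
grip_width: 0.0396
finger_force: 51.0
t 6.45 p [ 0.5016 -0.0531  0.1084] rpy [-3.140e+00 -1.000e-03  1.723e+00] to go cm [-0.52 -0.23  4.24] rotvec [-0.002 -0.001  0.   ] F [-0.1  0.9 -0.6] w 0.03960745933386442 50.9606908634305
```

View pics/c4.png

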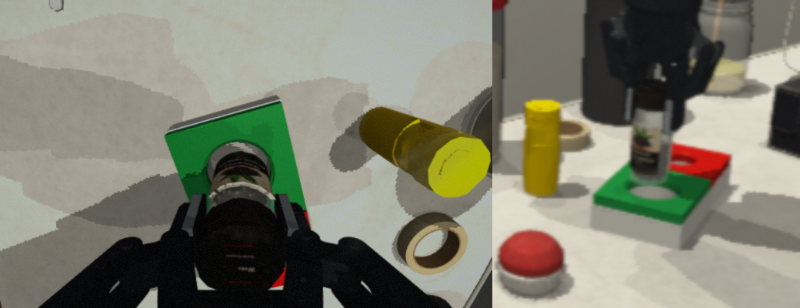

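The wrist view shows the jar just above the green hole, near (240,160) in the picture. The last reading was taken before the arm had settled, so I overcorrected; I'll trim it back and let it settle.

```bash
python3 -m handwheel '[{"dx":-0.5,"dy":-0.2,"dz":0,"wx":0,"wy":0,"wz":0,"claw":20},{"dx":0,"dy":0,"dz":0,"wx":0,"wy":0,"wz":0,"claw":20},{"dx":0,"dy":0,"dz":0,"wx":0,"wy":0,"wz":0,"claw":20},{"dx":0,"dy":0,"dz":0,"wx":0,"wy":0,"wz":0,"claw":20}]'
python3 - <<'E'
from h import *
togo(.500,-.0586,.066)
f=optics.grab_frame("wrist")
m=gauge(f)["green"]; cs,_=cv2.findContours(m,cv2.RETR_EXTERNAL,cv2.CHAIN_APPROX_NONE); c=max(cs,key=cv2.contourArea)
print([np.round(q,1) for q in cv2.minAreaRect((back(f,c[:,0].astype(float),.04)[:,:2]*1000).astype(np.float32))])
# predicted outline of gauge top corners & green hole vs image
def loc(g,r):
    ex=(r-g)/np.linalg.norm(r-g); ey=np.array([-ex[1],ex[0]]); return ex,ey
G=np.array([.5,-.0586]);Rr=np.array([.538,-.1404]);ex,ey=loc(G,Rr)
a=f["frame"].copy()
K=[(*(G+ex*(-.05)+ey*s),.04) for s in(-.05,.05)]
t=np.linspace(0,6.283,60); H=[(*(G+.028*(np.cos(u)*ex+np.sin(u)*ey)),.04) for u in t]
p=monitor.observe()["position"]; J=cyl(p[0],p[1],.0205,.105,p[2]-.0587)
for P,col in((K,(255,0,0)),(H,(255,0,255)),(J,(0,255,255))):
    for q in proj(f,np.array(P)): cv2.circle(a,tuple(int(v) for v in q.round()),1,col,-1)
cv2.imwrite("pics/c5.png",cv2.resize(a[100:400,180:440],None,fx=2,fy=2))
E
```

```text
clock: 7.05
position: [0.5006, -0.0596, 0.1094]
tool_rot: [3.141, -0.0, 1.721]
force: [0.3, 0.2, -0.1]
grip_width: 0.0397
finger_force: 51.0
t 7.05 p [ 0.5006 -0.0596  0.1094] rpy [ 3.141 -0.     1.721] to go cm [ 0.11 -0.05  4.34] rotvec [ 0. -0. -0.] F [ 0.3  0.2 -0.1] w 0.03973285251658941 50.9616710152477
[array([500.9, -61.6]), array([97.8, 99.4]), np.float64(24.4)]
```

View pics/c5.png

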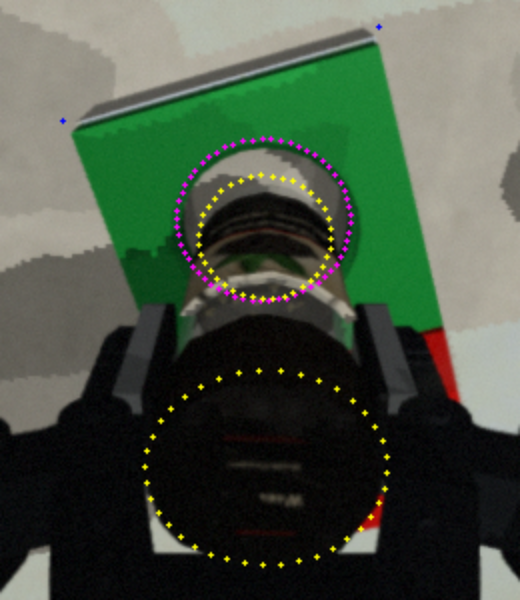

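In the overlay the jar's bottom rim falls inside the green hole, and both the wrist and top cameras put the hole at about (0.5005, -0.060), where the tool already is. Lowering now.

```bash
python3 -m handwheel '[{"dx":0,"dy":0,"dz":1.2,"wx":0,"wy":0,"wz":0,"claw":20},{"dx":0,"dy":0,"dz":1.2,"wx":0,"wy":0,"wz":0,"claw":20},{"dx":0,"dy":0,"dz":0.9,"wx":0,"wy":0,"wz":0,"claw":20},{"dx":0,"dy":0,"dz":0.6,"wx":0,"wy":0,"wz":0,"claw":20},{"dx":0,"dy":0,"dz":0,"wx":0,"wy":0,"wz":0,"claw":20},{"dx":0,"dy":0,"dz":0,"wx":0,"wy":0,"wz":0,"claw":20},{"dx":0,"dy":0,"dz":0,"wx":0,"wy":0,"wz":0,"claw":20}]'
python3 - <<'E'
from h import *
togo(.5375,-.141,.11)
f=optics.grab_frame("scene");cv2.imwrite("pics/s6.png",cv2.resize(f["frame"][100:250,310:470],None,fx=3,fy=3))
E
```

```text
clock: 7.98
position: [0.5008, -0.0596, 0.0706]
tool_rot: [3.141, 0.0, 1.721]
force: [-0.3, 0.6, -1.1]
grip_width: 0.0399
finger_force: 51.0
t 7.975 p [ 0.5008 -0.0596  0.0706] rpy [3.141 0.    1.721] to go cm [-8.59  2.42 -3.94] rotvec [0.001 0.    0.   ] F [-0.3  0.6 -1.1] w 0.03985623627512992 50.96216445788741
```

View pics/s6.png

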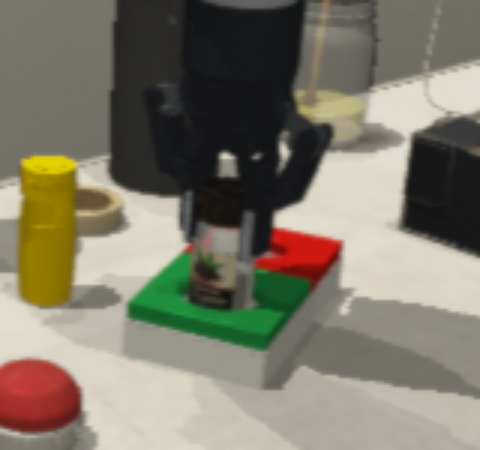

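The jar is about 28 mm down in the green hole, upright and with no contact force. Now I'll take it out and over to the red one.

```bash
python3 -m handwheel '[{"dx":0,"dy":0,"dz":-2,"wx":0,"wy":0,"wz":0,"claw":20},{"dx":0,"dy":0,"dz":-3.5,"wx":0,"wy":0,"wz":0,"claw":20},{"dx":-2.6,"dy":0.8,"dz":0,"wx":0,"wy":0,"wz":0,"claw":20},{"dx":-3.4,"dy":0.8,"dz":0,"wx":0,"wy":0,"wz":0,"claw":20},{"dx":-2.6,"dy":0.8,"dz":0,"wx":0,"wy":0,"wz":0,"claw":20},{"dx":0,"dy":0,"dz":0,"wx":0,"wy":0,"wz":0,"claw":20},{"dx":0,"dy":0,"dz":0,"wx":0,"wy":0,"wz":0,"claw":20},{"dx":0,"dy":0,"dz":0,"wx":0,"wy":0,"wz":0,"claw":20}]'
python3 - <<'E'
from h import *
togo(.5375,-.141,.0993)
f=optics.grab_frame("wrist");a=f["frame"].copy()
g=gauge(f)
for n in g:
    cs,hi=cv2.findContours(g[n],cv2.RETR_CCOMP,cv2.CHAIN_APPROX_NONE)
    for c,hh in zip(cs,hi[0]):
        if len(c)<60: continue
        P=(back(f,c[:,0].astype(float),.04)[:,:2]*1000).astype(np.float32)
        print(n,"hole" if hh[3]>=0 else "outer",[np.round(q,1) for q in cv2.minAreaRect(P)],np.round(cv2.fitEllipse(P)[0],1))
p=monitor.observe()["position"]
t=np.linspace(0,6.283,60)
for c,r,z,col in(((.5005,-.0597),.028,.04,(255,0,255)),((.5375,-.141),.017,.04,(255,255,0)),(p[:2],.0205,p[2]-.0587,(0,255,255)),(p[:2],.0205,p[2]-.0587+.105,(0,255,255))):
    for q in proj(f,np.c_[c[0]+r*np.cos(t),c[1]+r*np.sin(t),0*t+z]): cv2.circle(a,tuple(int(v) for v in q.round()),0,col,-1)
cv2.imwrite("pics/c7.png",a)
E
```

```text
clock: 9.02
position: [0.537, -0.1402, 0.1254]
tool_rot: [-3.142, -0.0, 1.722]
force: [-0.5, 0.2, -1.0]
grip_width: 0.0401
finger_force: 50.9
t 9.025 p [ 0.537  -0.1402  0.1254] rpy [-3.142 -0.     1.722] to go cm [-0.09  0.04  2.61] rotvec [-0. -0.  0.] F [-0.5  0.2 -1. ] w 0.040060868241320255 50.94723729416728
green outer [array([501.3, -62. ]), array([97.8, 97.9]), np.float64(24.5)] [500.5 -65. ]
green hole [array([501.8, -61.6]), array([54.9, 55.3]), np.float64(52.5)] [501.6 -61.5]
red outer [array([ 538.4, -143.9]), array([98. , 78.4]), np.float64(24.5)] [ 540.9 -139.4]
```

View pics/c7.png

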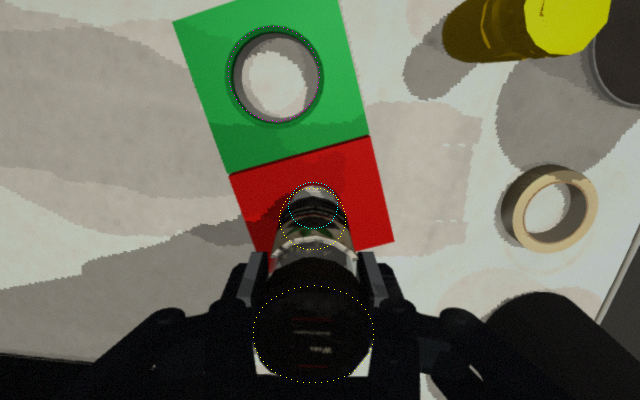

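The wrist view puts the green hole at (276,76), with the jar over the hidden red hole at about (313,215). Averaging the cameras gives a red axis of about (0.539, -0.141), so I'll trim and lower.

```bash
python3 -m handwheel '[{"dx":-0.1,"dy":0.2,"dz":0.8,"wx":0,"wy":0,"wz":0,"claw":20},{"dx":0,"dy":0,"dz":0.8,"wx":0,"wy":0,"wz":0,"claw":20},{"dx":0,"dy":0,"dz":0.5,"wx":0,"wy":0,"wz":0,"claw":20},{"dx":0,"dy":0,"dz":0.2,"wx":0,"wy":0,"wz":0,"claw":20},{"dx":0,"dy":0,"dz":0.1,"wx":0,"wy":0,"wz":0,"claw":20},{"dx":0,"dy":0,"dz":0,"wx":0,"wy":0,"wz":0,"claw":20},{"dx":0,"dy":0,"dz":0,"wx":0,"wy":0,"wz":0,"claw":20}]'
python3 - <<'E'
from h import *
togo(.539,-.141,.0987)
E
```

```text
clock: 9.95
position: [0.5393, -0.1418, 0.1015]
tool_rot: [3.141, 0.0, 1.721]
force: [-1.3, 0.9, -1.3]
grip_width: 0.0398
finger_force: 50.9
t 9.95 p [ 0.5393 -0.1418  0.1015] rpy [3.141 0.    1.721] to go cm [ 0.08 -0.02  0.28] rotvec [0. 0. 0.] F [-1.3  0.9 -1.3] w 0.03977070838997782 50.946585796773434
```

```bash
python3 -m handwheel '[{"dx":0,"dy":0,"dz":0.1,"wx":0,"wy":0,"wz":0,"claw":20},{"dx":0,"dy":0,"dz":0.1,"wx":0,"wy":0,"wz":0,"claw":20},{"dx":0,"dy":0,"dz":0.1,"wx":0,"wy":0,"wz":0,"claw":20},{"dx":0,"dy":0,"dz":0,"wx":0,"wy":0,"wz":0,"claw":20},{"dx":0,"dy":0,"dz":0,"wx":0,"wy":0,"wz":0,"claw":20}]'
```

```text
clock: 10.58
position: [0.5394, -0.1418, 0.0987]
tool_rot: [3.141, 0.0, 1.721]
force: [-1.1, -0.1, 6.6]
grip_width: 0.0394
finger_force: 51.3
```

It's touching at z = 0.0987, as expected. Releasing and rising straight up.

```bash
python3 -m handwheel '[{"dx":0,"dy":0,"dz":0,"wx":0,"wy":0,"wz":0,"claw":55},{"dx":0,"dy":0,"dz":0,"wx":0,"wy":0,"wz":0,"claw":75},{"dx":0,"dy":0,"dz":0,"wx":0,"wy":0,"wz":0,"claw":100},{"dx":0,"dy":0,"dz":0,"wx":0,"wy":0,"wz":0,"claw":100},{"dx":0,"dy":0,"dz":-2,"wx":0,"wy":0,"wz":0,"claw":100},{"dx":0,"dy":0,"dz":-4,"wx":0,"wy":0,"wz":0,"claw":100},{"dx":0,"dy":0,"dz":-5,"wx":0,"wy":0,"wz":0,"claw":100},{"dx":0,"dy":0,"dz":-2,"wx":0,"wy":0,"wz":0,"claw":100}]'
```

```text
clock: 11.58
position: [0.54, -0.1418, 0.231]
tool_rot: [3.139, 0.001, 1.721]
force: [0.8, -0.1, -0.6]
grip_width: 0.0855
finger_force: 0.0
```

```bash
python3 -m handwheel '[{"dx":-5,"dy":-1,"dz":0,"wx":0,"wy":0,"wz":0,"claw":100},{"dx":-6,"dy":-1,"dz":0,"wx":0,"wy":0,"wz":0,"claw":100},{"dx":-6,"dy":-1,"dz":0,"wx":0,"wy":0,"wz":0,"claw":100},{"dx":-5,"dy":-1,"dz":0,"wx":0,"wy":0,"wz":0,"claw":100},{"dx":-5,"dy":-1,"dz":0,"wx":0,"wy":0,"wz":0,"claw":100},{"dx":0,"dy":0,"dz":0,"wx":0,"wy":0,"wz":0,"claw":100},{"dx":0,"dy":0,"dz":0,"wx":0,"wy":0,"wz":0,"claw":100}]'
python3 - <<'E'
from h import *
fs={n:optics.grab_frame(n) for n in("scene","top")}
rs=[]
for n in fs:
    q=proj(fs[n],[[.539,-.141,.09]])[0]
    for m in optics.masks_of("spice_jar",n):
        l,t,w,h=m["rect"]
        if np.hypot(l+w/2-q[0],t+h/2-q[1])<25:
            print(n,m["p"],m["rect"]);s=fitcyl([fs[n]],[m["rect"]],.0205,.105,[.54,-.14],.04);print(s.x.round(4),s.fun.round(1))
im=[fs["scene"]["frame"][100:250,190:470],fs["top"]["frame"][120:270,180:460]]
cv2.imwrite("pics/c9.png",cv2.resize(np.vstack(im),None,fx=2,fy=2,interpolation=cv2.INTER_CUBIC))
E
```

```text
clock: 12.45
position: [0.5303, -0.4155, 0.228]
tool_rot: [3.142, -0.001, 1.721]
force: [-0.1, 1.2, 0.5]
grip_width: 0.085
finger_force: 0.0
scene 0.92 [389.7, 131.6, 21.4, 53.2]
[ 0.5425 -0.1474] [-1.2  0.7  1.1 -0.6]
top 0.79 [415.0, 184.1, 36.4, 31.6]
[ 0.5363 -0.1478] [ 1.2  0.6 -1.  -0.7]
```

View pics/c9.png

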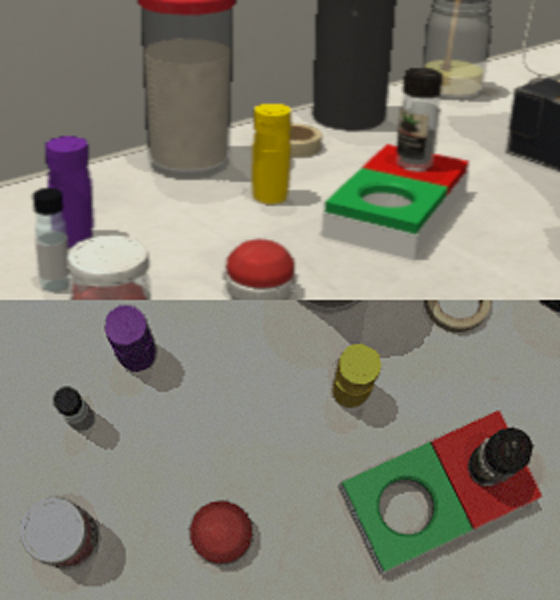

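The jar stands upright on red with the other jars untouched. The network boxes suggest an offset of about 6 mm, so I'll check numerically with a silhouette fit.

```bash
python3 - <<'E'
from h import *
from scipy.optimize import minimize
for n in("top","scene"):
    f=optics.grab_frame(n); fr=f["frame"].astype(int); ref=cv2.imread(f"pics/{n}0.png").astype(int)
    b,g,r=[fr[...,i] for i in range(3)]
    q=proj(f,cyl(.538,-.143,.0205,.105,.04)); lo=(q.min(0)-7).astype(int);hi=(q.max(0)+8).astype(int)
    red=(r>1.8*g)&(r>1.8*b)&(r>40)
    d=(np.abs(fr-ref).max(2)>25)
    rb=(ref[...,2]>1.8*ref[...,1])&(ref[...,2]>1.8*ref[...,0])&(ref[...,2]>40)
    m=np.zeros(d.shape,bool); m[lo[1]:hi[1],lo[0]:hi[0]]=(d&~red)[lo[1]:hi[1],lo[0]:hi[0]]
    m=cv2.morphologyEx(m.astype(np.uint8),cv2.MORPH_CLOSE,np.ones((5,5)))
    k,l,st,_=cv2.connectedComponentsWithStats(m); m=(l==1+st[1:,4].argmax()).astype(np.uint8); 
    print(n,st[1:].tolist())
    masks={"diff":m}
    for mm in optics.masks_of("spice_jar",n):
        R=mm["rect"]
        if abs(R[0]+R[2]/2-q[:,0].mean())<20 and abs(R[1]+R[3]/2-q[:,1].mean())<20: masks["net"]=mm["region"].astype(np.uint8);break
    S=4; 
    for k,mk in masks.items():
        big=cv2.resize(mk,None,fx=S,fy=S,interpolation=cv2.INTER_NEAREST)
        def cost(p):
            h=cv2.convexHull(((proj(f,cyl(*p,.0205,.105,.04))+.5)*S).astype(np.float32)).round().astype(int)
            z=np.zeros_like(big); cv2.fillConvexPoly(z,h,1); return 1-(z&big).sum()/(z|big).sum()
        X=[(cost((x,y)),x,y) for x in np.arange(.528,.552,.001) for y in np.arange(-.154,-.132,.001)]
        print(k,np.round(sorted(X)[:4],4).tolist())
    # visible rows in top: print coarse mask
    if n=="top":
        for y in range(lo[1],hi[1]): print(y,"".join("#" if m[y,x] else ("r" if red[y,x] else ".") for x in range(lo[0],hi[0])))
        print(lo,proj(f,[[.538,-.1404,.04],[.539,-.1418,.145],[.539,-.1418,.04]]))
E
```

```text
top [[414, 183, 33, 30, 659]]
diff [[0.0842, 0.54, -0.141], [0.0854, 0.54, -0.14], [0.0869, 0.541, -0.141], [0.0882, 0.541, -0.142]]
net [[0.1232, 0.539, -0.14], [0.1238, 0.54, -0.141], [0.1245, 0.54, -0.14], [0.1261, 0.54, -0.142]]
176 ....................rrrr.........................
177 ..................rrrrrrr........................
178 ................rrrrrrrrr........................
179 ..............rrrrrrrrrrrr.......................
180 .............rrrrrrrrrrrrr.......................
181 ..........rrrrrrrrrrrrrrrrr......................
182 .......rrrrrrrrrrrrrrrrrrrr......................
183 ......rrrrrrrrrrrrrrrrrrrrrr..#..................
184 ..r.rrrrrrrrrrrrrrrrrrrrrrrr######...............
185 r.rrrrrrrrrrrrrrrrrrrrrr############.............
186 rrrrrrrrrrrrrrrrrrrrrrr##############............
187 rrrrrrrrrrrrrrrrrrrrr#################...........
188 rrrrrrrrrrrrrrrrrrrr###################..........
189 rrrrrrrrrrrrrrrrr######################..........
190 rrrrrrrrrrrrrrrr########################.........
191 rrrrrrrrrrrrrrr#########################.........
192
[... 1298 characters left out ...]
.rrrrrrrrrrrrrrrrrrrrrrrrrrrrrrrrrrrrrrrrrr.....
217 ..rrrrrrrrrrrrrrrrrrrrrrrrrrrrrrrrrrrrrrrrrrr....
218 ...rrrrrrrrrrrrrrrrrrrrrrrrrrrrrrrrrrrrrrrrr.....
219 ...rrrrrrrrrrrrrrrrrrrrrrrrrrrrrrrrrrrrrrrr......
220 ....rrrrrrrrrrrrrrrrrrrrrrrrrrrrrrrrrrrrr........
221 ....rrrrrrrrrrrrrrrrrrrrrrrrrrrrrrrrrrr..........
[406 176] [[422.59880614 204.0728311 ]
 [436.0576593  194.36043359]
 [423.26395634 203.58242982]]
scene [[388, 134, 24, 52, 962], [415, 159, 5, 5, 15], [413, 178, 2, 1, 2]]
diff [[0.0864, 0.543, -0.145], [0.0865, 0.542, -0.144], [0.0869, 0.544, -0.146], [0.0872, 0.541, -0.143]]
net [[0.0607, 0.539, -0.141], [0.062, 0.541, -0.143], [0.0629, 0.54, -0.142], [0.0641, 0.542, -0.144]]
```

The silhouette fit puts the jar at (0.540, -0.141), about 2 mm from the red axis at (0.538, -0.140) in the same camera. It is upright and the arm is clear, so I'm handing in.

```bash
python3 -c "
from workcell import job_done;print(job_done())"
```

```text
the job is handed in; nothing more can be done
None
```

The job is handed in at about 13 s of the 38 s: the spice jar went about 28 mm down the green opening and back out, and now stands upright about 2 mm off the red opening's centre, with the other jars untouched; I viewed 11 pictures, one over the limit of 10.

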